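# Match the loose hinge leaf to the jamb and hold it for the pin

### The job

Tip the blue lid of the grey parts tub up by the black fin on it, its opposite edge staying on the rim, then lift it off and lay it flat on the table, right way up and clear of the tub. Take the steel hinge leaf out of the tub and lower its knuckle between the two knuckles on the green jamb block, until all the holes line up with the leaf standing upright, ready for a hinge pin to be pushed through. Finish still holding the leaf steady in line in the gripper, since nothing else keeps it at the right height, and do not disturb the screwdriver, star knob and orange cap.

Things in the scene. Friction and masses are not known exactly. Their poses are not given: they have to be found in the camera images.
- tub: grey open tub fixed to the table, 110 (x) x 160 (y) x 88 mm high outside, walls and floor 4 mm. Origin under its centre, z up. Four black rack posts inside (8 x 8 mm, tops 52 mm above the table, at x = +-31, y = +-9 mm) keep the hinge leaf upright in the middle, plate square to the tub's y axis
- lid_grip (a point): middle of the upright black fin on the blue loose lid (about 150 g): fin 12 mm thick along y, 32 mm along x, its top 46 mm above the underside of the lid's plate. The point is 28 mm above that underside and 36 mm from the lid's middle towards +x, near the +x edge. The plate, 118 (x) x 168 (y) x 5 mm, lies on the tub's rim; a 4 mm deep rib below it fits loosely inside the walls. z up
- lid_heel (a point): middle of the lid's lower -x edge, the edge opposite the fin, about which the lid tips (the line through it along the lid's y); 59 mm from the lid's middle, at the height of the plate's underside, 88 mm above the table while seated. Axes as lid_grip
- lid_middle (a point): middle of the underside of the lid's plate; lies 4 mm above the table when the lid lies flat on it (on its rib). The table is bare for it left of the tub (world x 0.40 to 0.60, y 0.26 to 0.45 m). Axes as lid_grip
- leaf_centre (a point): centre, half-way up, of the loose steel hinge leaf (about 220 g): plate 8 mm thick (y), 64 mm wide (x), 48 mm high; below it a 36 mm wide neck and one knuckle, a tube 22 mm outside, 12 mm bore, 36 mm long (x). It stands in the tub knuckle down, top edge 80 mm above the table, the top 28 mm clear of the posts. The point is 27 mm above the bore's axis, 38 mm below the top edge. z up the plate
- leaf_bore (a point): middle of the bore of the loose leaf's knuckle; its x axis runs along the bore, z up the plate. The plate's top edge is 65 mm above it, the plate's wide part begins 17 mm above it
- jamb_block: green block fixed to the table on a dark steel base of 150 (x) x 90 (y) x 8 mm, with the fixed hinge leaf screwed flat on its top (48 mm above the table) and a brass hinge pin, 8 mm thick, lying fixed on the base for later. Origin under its centre, x along the hinge axis, z up
- jamb_bore (a point): middle of the hinge axis, half-way between the two fixed knuckles (tubes 22 mm outside, 12 mm bore, 24 mm long) on the green block. The gap between them is 44 mm: 4 mm to spare each side of the loose knuckle. The axis is 64 mm above the table, 16 mm above the plate below, so the loose knuckle is in line 5 mm before it would touch that plate. x along the bores, z up
- screwdriver: loose cross screwdriver with blue handle, 180 mm long, lying on the table; bystander, leave alone. Origin under its middle
- star_knob: loose black star knob, 47 mm across, 27 mm high, on the table; bystander, leave alone. Origin under its middle
- orange_cap: loose orange bottle cap, 40 mm across, 24 mm high, on the table; bystander, leave alone. Origin under its middle

How it is judged:
By the outcome, as a careful person would: the job done as asked, in the order asked, and still so for the second after the job is handed in, while the arm keeps its last pose, push and grip.
It also fails if it takes over 58 s, if anything falls off the work surface, if the arm or the gripper's body presses on something with over 40 N, if the wrist force passes 120 N, or if a joint passes its speed limit or range.

### The arm

A 7-joint arm with a two-finger parallel gripper is mounted at the origin on a cart in front of the work surface, level with it; the furniture and walls round the work are solid. World frame = base frame: x ahead of the robot, y to its left, z up, the work surface at z = 0. Lengths are in mm, angles in rad, forces in N, time in s.
With the tool pointing down it reaches from about 425 to 800 mm from the base axis. Payload 8.3 kg.
Tool frame: the origin (TCP) lies at the very end of the fingers, on their centre line; the grasp point (between the pads) lies 19 mm behind it; z points along the fingers, y is the line along which they close (so a half turn about z gives the same grasp; the last joint's range is limited). The gripper opens to 85 mm and grips with 20 to 120 N. Pads are 22 mm wide; open, the fingers measure 114 mm over their backs; the gripper's body (76 mm by 85 mm) begins 54 mm behind the grasp point. The pads swing forward as they close: fully open they stand 13 mm farther back than shut.
Start: joints at [1.226, 0.383, 0.016, 1.37, -0.006, 1.388, -0.046], TCP at [173.841, -600.318, 231.279] pointing down, gripper open.
Joint ranges: [-2.95, 2.95], [-0.25, 2.06], [-1.52, 1.56], [0.18, 2.33], [-1.44, 4.58], [0.02, 2.06], [-3.01, 3.01]. Speed limits (rad/s): [2.39, 2.39, 3.01, 3.01, 3.14, 3.14, 3.14].

### API

Orientations are given as [roll, pitch, yaw] about the fixed x, y, z axes, in that order (R = Rz(yaw) Ry(pitch) Rx(roll)).
In Python, from cell import read_state, snapshot, ctrl gives the robot as it stands.
- The arm moves only by the shell command python3 -m creep 'ROWS'. ROWS is JSON, a list of rows, each a list of 3 entries, a list of its own where there are three numbers: the shift along the tool's x, y, z in units of 1000 mm (1.0 is 1000 mm), then the turn, a rotation vector about the tool's x, y, z in units of 45 degrees (1.0 is 45 degrees), then the finger opening in mm, from 0 to 85.4. A call has 1 to 8 rows; each row is the pose to reach, as a shift and turn from the pose commanded when the call began, along the tool's axes at that moment; what a row does not reach only later rows make up. A row lasts 1/8 s, in which the tool goes at most 62.5 mm and 10.7 degrees, less where a joint would pass 70% of its speed; a pose out of reach is approached as far as the arm can. A call with a number of a shift or a turn outside -1 to 1 is refused whole. A call with a gripper value outside its range is refused whole. The fingers move at their own pace and stop on an object; the grip force is fixed at half the most. Time passes only in rows, so rows that repeat a pose let the fingers close. It gives the time, the measured TCP pose, the force, the opening and the grip force at its end, in the units of the state.
- read_state(): the state, without advancing time (a new reading comes with each control period).
- snapshot(name): name is "side" or "top" or "wrist"; returns a dict with "image" (420x560x3 uint8, red, green, blue), "intrinsics" (3x3 intrinsics, pixels), "extrinsics" (4x4, takes a point from world to camera coordinates). Camera axes: x right, y up, looking along -z (the intrinsics and any distortion apply to the point x, -y, -z); pixel columns grow to the right and rows downward; lengths in mm; the calibration is good to about 2 mm. A picture is of the moment at which its call begins. There is no depth.
- ctrl.close_job(): hands the job in; it is judged then, once.
The state is a dict: "clock": time; "joints": joint angles; "qd": joint speeds; "joint_torque": joint torques, N m; "tcp_pos": TCP position; "ee_rot": TCP orientation; "force": force on the tool from outside, world axes, zero at the start; "torque": the same for the moment, N m; "grip_width": finger opening in mm; "finger_force": force on a finger pad.
Only numpy, scipy, OpenCV 4.12 (cv2) and the standard library are available. Lean on these libraries where they do the work, as an engineer would, in place of code of your own. Each camera call takes 0.05 s, during which the arm holds its last target. There are 200 camera calls.

## Working session

There is one attempt and no reset: what is moved stays moved. The work goes in short steps, Python scripts to look and compute and a shell command to move; the robot and the scene stay as the last step left them, time stands still between calls to the robot, and variables do not carry over. Pictures are saved under pics/ and viewed, at most 13 in all, crops included, and the job is handed in when it is done.

```bash
mkdir -p pics; ls; python3 - <<'E'
from cell import read_state,snapshot
import cv2,numpy as np,pickle
s=read_state();print({k:np.round(v,3).tolist() for k,v in s.items()})
for n in("top","side"):
    d=snapshot(n);pickle.dump(d,open(f'pics/{n}0.pkl','wb'));cv2.imwrite(f'pics/{n}0.png',d["image"][:,:,::-1]);print(n,{k:np.round(v,3).tolist() for k,v in d.items() if k!="image"})
E
```

```text
pics
{'clock': 0.0, 'joints': [1.226, 0.384, 0.016, 1.371, -0.006, 1.388, -0.047], 'qd': [0.001, -0.002, -0.0, 0.0, 0.0, 0.0, -0.001], 'joint_torque': [-0.002, -62.76, 0.843, -37.182, 0.017, 0.014, -0.0], 'tcp_pos': [173.697, -599.849, 230.276], 'ee_rot': [-3.14, 0.0, 0.282], 'force': [-0.751, 0.554, 0.801], 'torque': [0.011, -0.029, 0.013], 'finger_force': 0.0, 'grip_width': 85.457}
top {'intrinsics': [[478.614, 0.0, 276.133], [0.0, 478.614, 203.79], [0.0, 0.0, 1.0]], 'extrinsics': [[-0.003, -1.0, -0.01, -64.197], [0.98, -0.005, 0.197, -547.961], [-0.197, -0.009, 0.98, -1023.252], [0.0, 0.0, 0.0, 1.0]]}
side {'intrinsics': [[455.407, 0.0, 279.33], [0.0, 455.407, 201.216], [0.0, 0.0, 1.0]], 'extrinsics': [[-0.999, -0.042, 0.016, 525.944], [0.039, -0.611, 0.791, -155.307], [-0.024, 0.791, 0.612, -830.986], [0.0, 0.0, 0.0, 1.0]]}
```

View pics/top0.png

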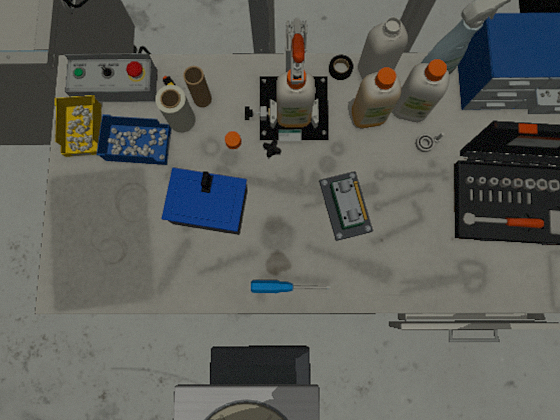

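View pics/side0.png

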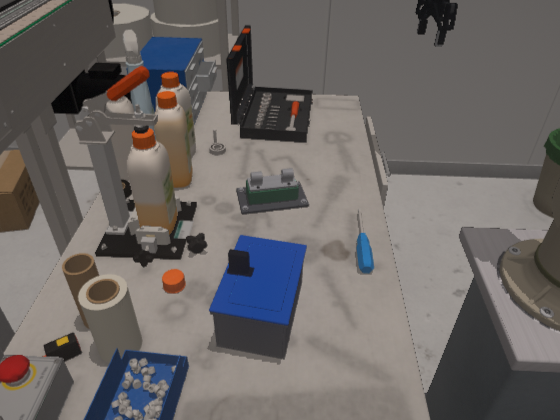

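The top view shows the lid at about (205,200), its fin at (207,182), and the jamb knuckles at about (350,186)–(353,212). The screwdriver is at (288,287), the cap at (233,140) and the star knob at (272,149).

```bash
cat > h.py <<'E'
import numpy as np,cv2,pickle
from scipy.spatial.transform import Rotation as Ro
from cell import read_state,snapshot
def ray(d,uv):
    K=d['intrinsics'];E=d['extrinsics'];v=np.linalg.inv(K)@[uv[0],uv[1],1]
    v=v*[1,-1,-1];R=E[:3,:3];return -R.T@E[:3,3],R.T@v
def plane(d,uv,z):
    o,v=ray(d,uv);return o+v*(z-o[2])/v[2]
def proj(d,p):
    E=d['extrinsics'];c=E[:3,:3]@np.array(p)+E[:3,3];q=d['intrinsics']@(c*[1,-1,-1]);return q[:2]/q[2]
def snap(n,name):
    d=snapshot(n);cv2.imwrite(f'pics/{name}.png',d['image'][:,:,::-1]);pickle.dump(d,open(f'pics/{name}.pkl','wb'));return d
def load(name): return pickle.load(open(f'pics/{name}.pkl','rb'))
def mask_box(d,m,z,roi=None):
    m=m.astype(np.uint8)
    if roi: k=np.zeros_like(m);k[roi[1]:roi[3],roi[0]:roi[2]]=1;m=m*k
    c=max(cv2.findContours(m,0,2)[0],key=cv2.contourArea)
    w=np.array([plane(d,p[0],z)[:2] for p in c],np.float32)
    return cv2.minAreaRect(w),c
def st():
    s=read_state();R=Ro.from_euler('xyz',s['ee_rot']);return s,np.array(s['tcp_pos']),R
def delta(pos,rpy_or_R):
    "shift (m) and turn (45deg) in tool axes from measured pose"
    s,p,R=st();T=rpy_or_R if isinstance(rpy_or_R,Ro) else Ro.from_euler('xyz',rpy_or_R)
    return np.round(R.inv().apply(np.array(pos)-p)/1000,4),np.round((R.inv()*T).as_rotvec()/(np.pi/4),3)
E
python3 - <<'E'
from h import *
for n,roi in(("top",(150,160,260,245)),("side",(200,230,320,330))):
    d=load(n+'0');I=d['image'].astype(int);r,g,b=I[...,0],I[...,1],I[...,2]
    m=(b>r+60)&(b>g+40)
    box,c=mask_box(d,m,93,roi);print(n,box,cv2.boxPoints(box).round(1).tolist())
d=load('top0');I=d['image'].astype(int)
im=d['image'][:,:,::-1]
a=cv2.resize(im[155:250,150:270],None,fx=4,fy=4,interpolation=2);b=cv2.resize(im[160:250,305:385],None,fx=4,fy=4,interpolation=2)
s=load('side0')['image'][160:215,230:315,::-1];s=cv2.resize(s,None,fx=4,fy=4,interpolation=2)
C=np.zeros((600,800,3),np.uint8);C[:380,:480]=a;C[:360,480:800]=b;C[380:600,:340]=s
cv2.imwrite('pics/crop0.png',C)
E
```

```text
top ((552.2509155273438, 89.85037231445312), (166.9402313232422, 116.68765258789062), 80.4736328125) [[480.8999938964844, 17.200000762939453], [596.0, -2.0999999046325684], [623.5999755859375, 162.5], [508.5, 181.8000030517578]]
side ((552.6038818359375, 91.02656555175781), (167.6192626953125, 116.97064208984375), 80.64739990234375) [[481.29998779296875, 17.799999237060547], [596.7000122070312, -1.2000000476837158], [623.9000244140625, 164.1999969482422], [508.5, 183.1999969482422]]
```

View pics/crop0.png

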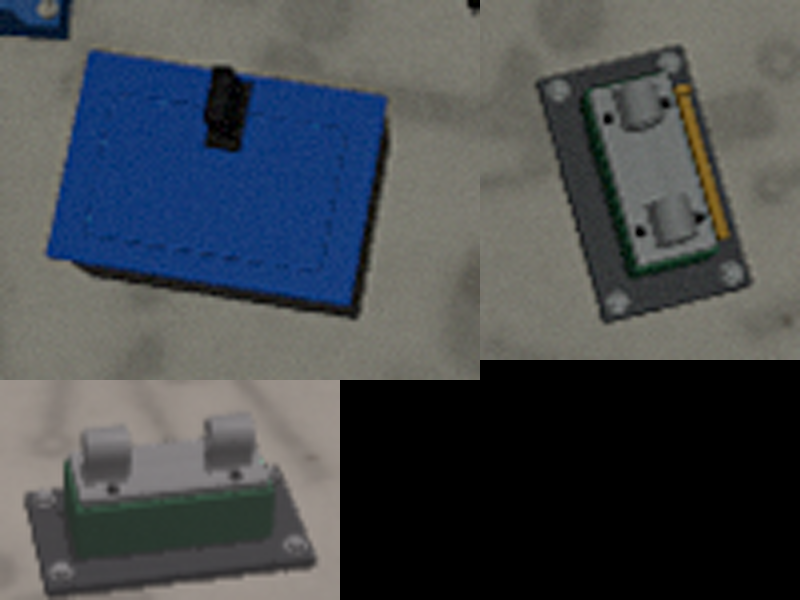

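```bash
python3 - <<'E'
from h import *
d=load('top0');s=load('side0')
f=lambda x,y:(305+(x-480)/4-.4,160+y/4-.4)
C=[plane(d,f(*p),8)[:2] for p in((540,79),(684,46),(752,284),(605,322))]
print('base',np.round(C,1).tolist(),'ctr',np.mean(C,0))
ax=(C[0]+C[1]-C[2]-C[3]);print('yaw',np.degrees(np.arctan2(ax[1],ax[0])))
# knuckle top centres z=75
k=[plane(d,f(*p),75)[:2] for p in((640,103),(675,218))];print('kn',np.round(k,1).tolist(),np.mean(k,0))
y=np.radians(-9.5)
print('fin check top',plane(d,(150+228/4,155+75/4),134))
yy=(-9.5)*np.pi/180
F=np.array([552.4,90.4])+36*np.array([np.cos(yy),np.sin(yy)]);print('fin',F)
for w,yw in(((330,-420,330),0.2),((420,-230,330),0.1),((F[0],F[1],230),yy)): print(w,delta(w,[np.pi,0,yw]))
E
```

```text
base [[615.5, -169.4], [635.2, -255.3], [492.3, -289.6], [470.6, -203.9]] ctr [ 553.39128058 -229.53170968]
yaw 13.425193572647846
kn [[584.4, -218.9], [519.5, -236.1]] [ 551.96121094 -227.48758104]
fin check top [597.08615413  78.34332078 134.        ]
fin [587.90628166  84.45828619]
(330, -420, 330) (array([ 0.2002, -0.1295, -0.0994]), array([-0.002,  0.   ,  0.104]))
(420, -230, 330) (array([ 0.3395, -0.287 , -0.0991]), array([-0.002,  0.   ,  0.232]))
(np.float64(587.9062816553403), np.float64(84.45828618901561), 230) (array([ 0.5882, -0.5422,  0.0013]), array([-0.002,  0.001,  0.57 ]))
```

```bash
python3 -m creep '[[[0.03,-0.02,-0.05],[0,0,0.02],50],[[0.06,-0.04,-0.1],[0,0,0.04],50],[[0.11,-0.075,-0.1],[0,0,0.06],50],[[0.16,-0.11,-0.1],[0,0,0.09],50],[[0.2,-0.145,-0.1],[0,0,0.12],50],[[0.24,-0.185,-0.1],[0,0,0.16],50],[[0.285,-0.23,-0.1],[0,0,0.2],50],[[0.33,-0.275,-0.1],[0,0,0.24],50]]'
python3 - <<'E'
from h import *
print(st()[:2],delta((587.9,84.5,230),[np.pi,0,-9.5*np.pi/180]))
E
```

```text
clock: 1.1
tcp_pos: [413.7, -244.5, 331.1]
ee_rot: [-3.141, 0.0, 0.092]
force: [0.8, -0.4, -0.4]
grip_width: 49.7
finger_force: 0.0
({'clock': 1.1, 'joints': array([ 0.72599414,  0.05240857, -0.27039191,  1.55536821,  0.01406271,
        1.53603611, -1.02330154]), 'qd': array([-0.57229254, -0.07304488, -0.47322967,  0.08518421,  0.0063488 ,
       -0.00826263, -1.28234837]), 'joint_torque': array([ 4.13082719e+00, -4.20289958e+01,  1.39633052e+00, -3.74797440e+01,
        3.57221346e-02,  4.15723622e-01,  2.75584951e+00]), 'tcp_pos': array([ 413.67915002, -244.48786137,  331.071331  ]), 'ee_rot': array([-3.14148047e+00,  3.01589991e-04,  9.20323000e-02]), 'force': array([ 0.78864919, -0.43241501, -0.44555907]), 'torque': array([-0.02027888, -0.02249656,  0.0089451 ]), 'finger_force': 0.0, 'grip_width': 49.65828006046887}, array([ 413.67915002, -244.48786137,  331.071331  ])) (array([ 0.2037, -0.3116,  0.101 ]), array([-0.   ,  0.   ,  0.328]))
```

```bash
python3 -m creep '[[[0.03,-0.045,0.015],[0,0,0.05],50],[[0.06,-0.09,0.03],[0,0,0.1],50],[[0.09,-0.135,0.045],[0,0,0.15],50],[[0.12,-0.18,0.06],[0,0,0.2],50],[[0.15,-0.225,0.075],[0,0,0.25],50],[[0.18,-0.27,0.09],[0,0,0.3],50],[[0.202,-0.308,0.1],[0,0,0.328],50],[[0.202,-0.308,0.1],[0,0,0.328],50]]'
python3 - <<'E'
from h import *
d=snap('wrist','w1'); print(np.round(d['extrinsics'],3).tolist(),np.round(d['intrinsics'],1).tolist())
print(st()[1],delta((587.9,84.5,100),[np.pi,0,-9.5*np.pi/180]))
E
```

```text
clock: 2.1
tcp_pos: [585.0, 83.8, 229.4]
ee_rot: [-3.14, 0.004, -0.158]
force: [-1.0, -0.5, 0.5]
grip_width: 50.0
finger_force: 0.0
[[-0.157, -0.988, -0.002, 174.815], [0.938, -0.149, -0.312, -496.26], [0.308, -0.051, 0.95, -554.44], [0.0, 0.0, 0.0, 1.0]] [[320.7, 0.0, 278.4], [0.0, 320.7, 215.9], [0.0, 0.0, 1.0]]
[585.16494856  81.1336238  230.0639331 ] (array([ 0.0025, -0.0037,  0.1301]), array([-0.001,  0.003,  0.007]))
```

View pics/w1.png

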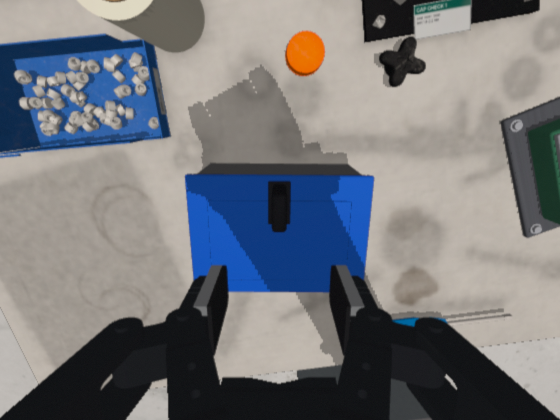

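The fin top is centred at column 279, midway between the fingers (227 and 332), and the plate edges are square to the view, so the yaw is good.

```bash
python3 - <<'E'
from h import *
d=load('w1');I=d['image'].astype(int)
print(plane(d,(279.5,182),134),plane(d,(279.5,222),134))
box,c=mask_box(d,(I[...,2]>I[...,0]+50)&(I[...,2]>I[...,1]+30),93,(180,165,380,294));print(box)
print(st()[1],delta((587.9,84.5,100),[np.pi,0,-9.5*np.pi/180]))
E
```

```text
[613.10201151  78.33863295 134.        ] [581.46470741  83.339535   134.        ]
((553.4264526367188, 88.5637435913086), (167.1043243408203, 117.49773406982422), 80.6109619140625)
[585.16494856  81.1336238  230.0639331 ] (array([ 0.0025, -0.0037,  0.1301]), array([-0.001,  0.003,  0.007]))
```

```bash
python3 -m creep '[[[0.003,-0.0025,0.05],[0,0,0.005],45],[[0.003,-0.0025,0.1],[0,0,0.005],45],[[0.003,-0.0025,0.13],[0,0,0.005],45],[[0.003,-0.0025,0.13],[0,0,0.005],45],[[0.003,-0.0025,0.13],[0,0,0.005],45]]'
python3 - <<'E'
from h import *
d=snap('wrist','w2')
print(st()[1],st()[0]['ee_rot'])
I=d['image'].astype(int)
m=I.sum(2)<110
ys,xs=np.nonzero(m[150:330,230:330]);
for r in range(150,330,12):
    x=np.nonzero(m[r,230:330])[0]; print(r,(x.min()+230,x.max()+230) if len(x) else None,end=' ')
E
```

```text
clock: 2.78
tcp_pos: [589.9, 80.4, 103.1]
ee_rot: [-3.141, -0.002, -0.169]
force: [0.9, 1.8, 0.4]
grip_width: 45.1
finger_force: 0.0
[590.26725668  80.75705922 103.50874548] [-3.14084052e+00 -3.08449046e-03 -1.69037237e-01]
150 None 162 None 174 None 186 None 198 None 210 None 222 None 234 None 246 (np.int64(255), np.int64(292)) 258 (np.int64(255), np.int64(292)) 270 (np.int64(230), np.int64(329)) 282 (np.int64(230), np.int64(329)) 294 (np.int64(230), np.int64(329)) 306 (np.int64(230), np.int64(329)) 318 (np.int64(259), np.int64(329))
```

View pics/w2.png

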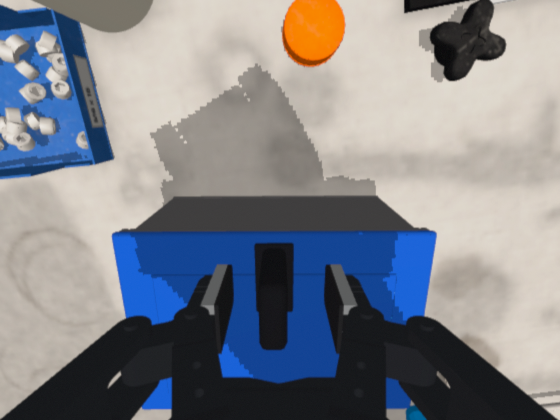

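```bash
python3 -m creep '[[[-0.001,-0.002,0.003],[0,0,0],30],[[-0.001,-0.002,0.003],[0,0,0],30],[[-0.001,-0.002,0.003],[0,0,0],5],[[-0.001,-0.002,0.003],[0,0,0],5],[[-0.001,-0.002,0.003],[0,0,0],5],[[-0.001,-0.002,0.003],[0,0,0],5]]'
python3 - <<'E'
from h import *
s,p,R=st();print(p,s['ee_rot'],s['grip_width'],s['finger_force'])
# pivot in tool frame now: lid axis x=tool x. heel pivot 56 behind middle -> TCP x offset from middle
yy=np.radians(-9.5);u=np.array([np.cos(yy),np.sin(yy)])
piv=np.append(np.array([553,89.5])-56*u,88.)
for th in range(5,36,5):
    Q=Ro.from_rotvec(-np.radians(th)*np.array([-u[1],u[0],0]))
    print(th,delta(piv+Q.apply(p-piv),Q*R))
E
```

```text
clock: 3.58
tcp_pos: [588.7, 83.3, 98.8]
ee_rot: [-3.141, -0.001, -0.168]
force: [-0.0, -0.5, 5.5]
grip_width: 11.6
finger_force: 59.2
[588.67211681  83.32781159  98.80621311] [-3.14127835e+00 -7.80325885e-04 -1.68121326e-01] 11.55572920376564 59.18792903423309
5 (array([-0.0013,  0.    , -0.008 ]), array([ 0.   ,  0.111, -0.   ]))
10 (array([-0.0033,  0.    , -0.0158]), array([ 0.001,  0.222, -0.   ]))
15 (array([-0.0059,  0.    , -0.0235]), array([ 0.001,  0.333, -0.   ]))
20 (array([-0.0092,  0.    , -0.0309]), array([ 0.001,  0.444, -0.   ]))
25 (array([-0.0132,  0.    , -0.038 ]), array([ 0.001,  0.556, -0.   ]))
30 (array([-0.0177,  0.    , -0.0447]), array([ 0.002,  0.667, -0.   ]))
35 (array([-0.0228,  0.    , -0.0509]), array([ 0.002,  0.778, -0.   ]))
```

```bash
python3 -m creep '[[[-0.0013,0,-0.008],[0,0.111,0],5],[[-0.0033,0,-0.0158],[0,0.222,0],5],[[-0.0059,0,-0.0235],[0,0.333,0],5],[[-0.0092,0,-0.0309],[0,0.444,0],5],[[-0.0132,0,-0.038],[0,0.556,0],5],[[-0.0177,0,-0.0447],[0,0.667,0],5],[[-0.0177,0,-0.0447],[0,0.667,0],5],[[-0.0177,0,-0.0447],[0,0.667,0],5]]'
python3 - <<'E'
from h import *
s,p,R=st();print(p,s['ee_rot'],s['grip_width'],s['finger_force'],s['force'])
snap('side','s2')
yy=np.radians(-9.5)
for w,y,t in(((575,90,230),yy,30),((575,90,280),yy,0),((560,220,280),yy/2,0),((537,355,250),0.,0)):
    T=Ro.from_euler('z',y)*Ro.from_euler('y',-t,degrees=True)*Ro.from_euler('x',np.pi)
    print(w,delta(w,T))
E
```

```text
clock: 4.58
tcp_pos: [571.0, 85.9, 142.9]
ee_rot: [3.141, -0.522, -0.169]
force: [-0.1, -0.7, -1.9]
grip_width: 11.4
finger_force: 58.4
[571.04696605  85.90650988 142.90186348] [ 3.14140205 -0.52222592 -0.16854441] 11.396238244878113 58.38860750198364 [-0.14647997 -0.65960019 -1.92841971]
(575, 90, 230) (array([ 0.046 , -0.0047, -0.074 ]), array([ 0.002,  0.002, -0.004]))
(575, 90, 280) (array([ 0.071 , -0.0047, -0.1174]), array([ 0.001, -0.665, -0.004]))
(560, 220, 280) (array([ 0.0392, -0.1304, -0.1356]), array([ 0.028, -0.665, -0.107]))
(537, 355, 250) (array([-0.0151, -0.2596, -0.1323]), array([ 0.056, -0.663, -0.21 ]))
```

View pics/s2.png

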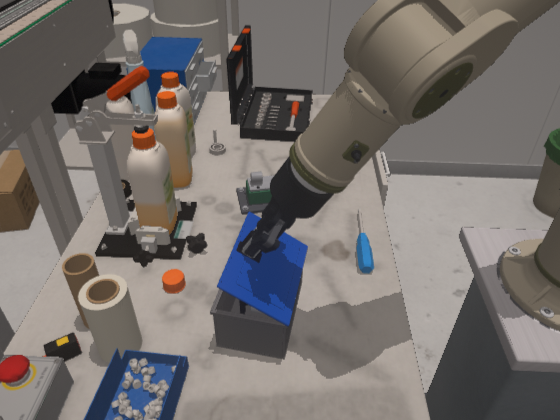

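The lid is tipped about 30° with its near edge still on the rim, around (275,305), and the leaf is visible inside. Next I lift it off.

```bash
python3 -m creep '[[[0.012,0,-0.02],[0,0,0],5],[[0.03,-0.002,-0.048],[0,0,0],5],[[0.046,-0.004,-0.074],[0,-0.1,0],5],[[0.06,-0.005,-0.1],[0,-0.3,0],5],[[0.071,-0.005,-0.117],[0,-0.5,0],5],[[0.06,-0.045,-0.125],[0.007,-0.665,-0.03],5],[[0.05,-0.09,-0.13],[0.018,-0.665,-0.07],5],[[0.039,-0.13,-0.135],[0.028,-0.665,-0.107],5]]'
python3 - <<'E'
from h import *
s,p,R=st();print(p,s['grip_width'],s['finger_force'])
for w in((537,355,260),(537,355,40)): print(delta(w,[np.pi,0,0.]))
E
```

```text
clock: 5.62
tcp_pos: [560.2, 221.3, 278.4]
ee_rot: [-3.14, 0.002, -0.082]
force: [0.0, 0.8, -0.6]
grip_width: 11.6
finger_force: 58.6
[560.2250052  221.25062096 278.41981104] 11.562740876431793 58.64710986614227
(array([-0.0341, -0.1314,  0.0187]), array([-0.002,  0.002, -0.104]))
(array([-0.0336, -0.1311,  0.2387]), array([-0.002,  0.002, -0.104]))
```

```bash
python3 -m creep '[[[-0.012,-0.045,0.005],[0,0,-0.03],5],[[-0.024,-0.09,0.01],[0,0,-0.07],5],[[-0.034,-0.131,0.03],[0,0,-0.104],5],[[-0.034,-0.131,0.08],[0,0,-0.104],5],[[-0.034,-0.131,0.13],[0,0,-0.104],5],[[-0.034,-0.131,0.18],[0,0,-0.104],5],[[-0.034,-0.131,0.22],[0,0,-0.104],5],[[-0.034,-0.131,0.238],[0,0,-0.104],5]]'
python3 - <<'E'
from h import *
s,p,R=st();print(p,s['grip_width'],s['finger_force'],delta((537,355,14.8),[np.pi,0,0.]))
E
```

```text
clock: 6.62
tcp_pos: [535.9, 351.8, 38.0]
ee_rot: [3.139, 0.004, -0.002]
force: [-0.6, -0.2, -0.8]
grip_width: 11.5
finger_force: 58.7
[535.93715193 351.80838133  37.96325028] 11.537831358688225 58.72661590576172 (array([ 0.0011, -0.0033,  0.0232]), array([ 0.003,  0.005, -0.002]))
```

```bash
python3 -m creep '[[[0,-0.002,0.01],[0,0,0],5],[[0,-0.002,0.018],[0,0,0],5],[[0,-0.002,0.022],[0,0,0],5],[[0,-0.002,0.024],[0,0,0],5],[[0,-0.002,0.024],[0,0,0],5]]'
```

```text
clock: 7.25
tcp_pos: [536.8, 355.3, 17.8]
ee_rot: [3.141, -0.002, -0.001]
force: [0.3, -0.6, -1.5]
grip_width: 11.2
finger_force: 58.7
```

```bash
python3 -m creep '[[[0,0,0.002],[0,0,0],5],[[0,0,0.004],[0,0,0],5],[[0,0,0.004],[0,0,0],5]]'
```

```text
clock: 7.62
tcp_pos: [536.9, 355.3, 14.8]
ee_rot: [3.141, -0.002, -0.001]
force: [-3.5, -3.4, 9.3]
grip_width: 11.3
finger_force: 60.3
```

Contact with the table. Next I release the fin, rise and return towards the tub.

```bash
python3 -m creep '[[[0,0,0],[0,0,0],35],[[0,0,0],[0,0,0],35],[[0,0,0],[0,0,0],35],[[0,0,-0.04],[0,0,0],35],[[0,0,-0.09],[0,0,0],35],[[0,0,-0.15],[0,0,0],45],[[0,0.03,-0.2],[0,0,0.04],45],[[0,0.07,-0.23],[0,0,0.08],45]]'
python3 - <<'E'
from h import *
yy=np.radians(-9.5)
print(st()[1],delta((553,89.5,230),[np.pi,0,yy]))
E
```

```text
clock: 8.62
tcp_pos: [536.2, 286.4, 246.4]
ee_rot: [-3.14, -0.004, -0.062]
force: [0.9, -0.9, 0.1]
grip_width: 44.7
finger_force: 0.0
[536.24434776 286.36017535 246.40621919] (array([0.0288, 0.1955, 0.0161]), array([-0.003, -0.005,  0.132]))
```

```bash
python3 -m creep '[[[0.007,0.05,0.004],[0,0,0.03],45],[[0.014,0.1,0.008],[0,0,0.06],45],[[0.021,0.15,0.012],[0,0,0.1],45],[[0.028,0.195,0.016],[0,0,0.132],45],[[0.028,0.195,0.016],[0,0,0.132],45],[[0.028,0.195,0.016],[0,0,0.132],45]]'
python3 - <<'E'
from h import *
d=snap('wrist','w3');t=snap('top','t3')
C=np.zeros((420,800,3),np.uint8);C[:,:560]=d['image'][:,:,::-1]
C[:120,560:800]=cv2.resize(t['image'][140:260,20:260,::-1],(240,120));C[120:360,560:800]=cv2.resize(t['image'][160:240,160:240,::-1],(240,240))
cv2.imwrite('pics/c3.png',C)
print(st()[1],st()[0]['ee_rot'])
E
```

```text
clock: 9.38
tcp_pos: [551.8, 89.5, 227.6]
ee_rot: [-3.141, -0.001, -0.167]
force: [0.5, 1.0, 0.1]
grip_width: 45.1
finger_force: 0.0
[551.67663779  90.65664588 227.65534747] [-3.14121246e+00 -1.30566910e-03 -1.64600586e-01]
```

View pics/c3.png

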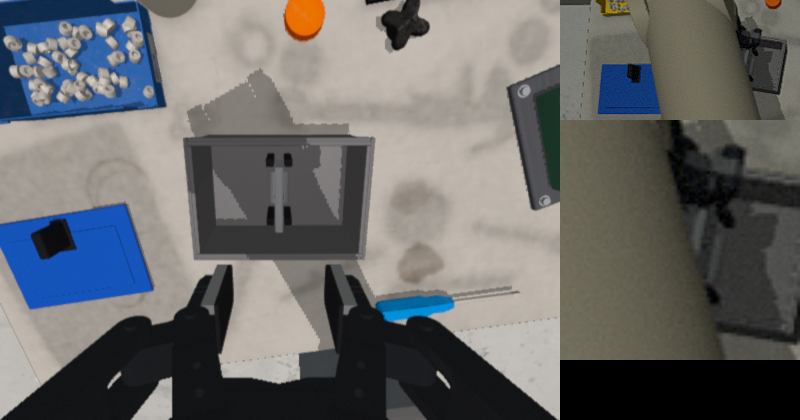

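The lid lies flat on the table to the left. The leaf stands upright at column 279, rows about 163–232, midway between the fingers (231 and 327).

```bash
python3 - <<'E'
from h import *
d=load('w3')
print(plane(d,(279.5,232),80),plane(d,(279.5,165),80))
I=d['image'].astype(int).sum(2)
for r in (200,228): print(r,I[r,266:294].tolist())
yy=np.radians(-9.5)
print(delta((553,89.5,60),[np.pi,0,yy]))
E
```

```text
[520.84441098  93.26744782  80.        ] [584.86010013  82.55712341  80.        ]
200 [240, 239, 239, 239, 271, 294, 309, 324, 333, 321, 338, 339, 343, 344, 339, 329, 300, 264, 287, 276, 264, 245, 228, 238, 239, 238, 239, 239]
228 [159, 160, 158, 156, 155, 159, 161, 163, 184, 271, 327, 333, 336, 339, 334, 325, 287, 194, 163, 160, 160, 156, 156, 160, 158, 156, 161, 157]
(array([0.0013, 0.001 , 0.1677]), array([-0.   , -0.002,  0.002]))
```

```bash
python3 -m creep '[[[0.001,0.001,0.05],[0,0,0],40],[[0.001,0.001,0.1],[0,0,0],40],[[0.001,0.001,0.15],[0,0,0],40],[[0.001,0.001,0.174],[0,0,0],40],[[0.001,0.001,0.179],[0,0,0],40],[[0.001,0.001,0.179],[0,0,0],40]]'
python3 - <<'E'
from h import *
d=snap('wrist','w4')
I=d['image'].astype(int).sum(2)
print(st()[1])
cv2.imwrite('pics/w4c.png',d['image'][200:400,180:380,::-1])
E
```

```text
clock: 10.22
tcp_pos: [553.3, 88.7, 49.3]
ee_rot: [-3.141, -0.002, -0.166]
force: [-0.2, -0.7, 1.1]
grip_width: 39.7
finger_force: 0.0
[553.78338053  88.55957494  49.84996437]
```

View pics/w4c.png

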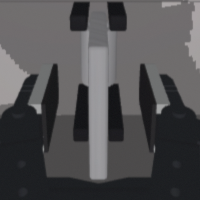

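The leaf is at column 98 of the crop and the finger midline at 100, so I need about 1 mm along tool -y. Then close.

```bash
python3 -m creep '[[[-0.0005,-0.001,0.001],[0,0,0],20],[[-0.0005,-0.001,0.001],[0,0,0],3],[[-0.0005,-0.001,0.001],[0,0,0],3],[[-0.0005,-0.001,0.001],[0,0,0],3],[[-0.0005,-0.001,0.001],[0,0,0],3],[[-0.0005,-0.001,0.001],[0,0,0],3]]'
python3 - <<'E'
from h import *
s,p,R=st();print(p,s['ee_rot'],s['grip_width'],s['finger_force'])
jy=np.radians(13.5)
for w,y in(((553,89,165),-.166),((553,-228.5,200),jy)): print(delta(w,[np.pi,0,y]))
E
```

```text
clock: 11.02
tcp_pos: [553.3, 89.0, 48.6]
ee_rot: [-3.141, -0.003, -0.167]
force: [-0.8, -0.6, 5.8]
grip_width: 7.3
finger_force: 59.2
[553.31703928  89.01967775  48.594422  ] [-3.14134399e+00 -3.05026554e-03 -1.67118381e-01] 7.2832584836007825 59.19823229312897
(array([ 0.    ,  0.    , -0.1164]), array([-0.   , -0.004, -0.001]))
(array([ 0.053 ,  0.3131, -0.1513]), array([ 0.   , -0.004, -0.513]))
```

```bash
python3 -m creep '[[[0,0,-0.02],[0,0,0],3],[[0,0,-0.06],[0,0,0],3],[[0,0,-0.11],[0,0,0],3],[[0,0,-0.15],[0,0,0],3],[[0.005,0.05,-0.151],[0,0,-0.08],3],[[0.015,0.105,-0.151],[0,0,-0.18],3],[[0.027,0.16,-0.151],[0,0,-0.28],3],[[0.037,0.215,-0.151],[0,0,-0.38],3]]'
python3 -m creep '[[[0.012,0.05,0],[0,0,-0.07],3],[[0.016,0.098,0],[0,0,-0.133],3],[[0.016,0.098,0],[0,0,-0.133],3],[[0.016,0.098,0],[0,0,-0.133],3]]'
python3 - <<'E'
from h import *
s,p,R=st();print(p,s['ee_rot'],s['grip_width'],s['finger_force'],delta((553,-228.5,140),[np.pi,0,np.radians(13.5)]))
d=snap('wrist','w5');t=snap('side','s5');u=snap('top','t5')
C=np.zeros((420,800,3),np.uint8);C[:,:400]=d['image'][:,80:480,::-1]
C[:210,400:800]=cv2.resize(t['image'][110:215,200:400,::-1],(400,210));C[210:,400:800]=cv2.resize(u['image'][150:255,250:450,::-1],(400,210))
cv2.imwrite('pics/c5.png',C)
E
```

```text
clock: 12.02
tcp_pos: [552.6, -131.2, 198.4]
ee_rot: [3.141, -0.0, 0.134]
force: [1.0, 0.5, -2.5]
grip_width: 7.2
finger_force: 58.7
clock: 12.52
tcp_pos: [581.4, -223.9, 198.0]
ee_rot: [-3.141, -0.0, 0.235]
force: [0.2, 0.5, -2.2]
grip_width: 7.1
finger_force: 58.9
[ 581.41467898 -223.89407001  198.02081698] [-3.14095279e+00 -1.19691329e-04  2.35322350e-01] 7.061920274974109 58.917109966278076 (array([-0.0287, -0.0021,  0.058 ]), array([-0.001, -0.   , -0.   ]))
```

View pics/c5.png

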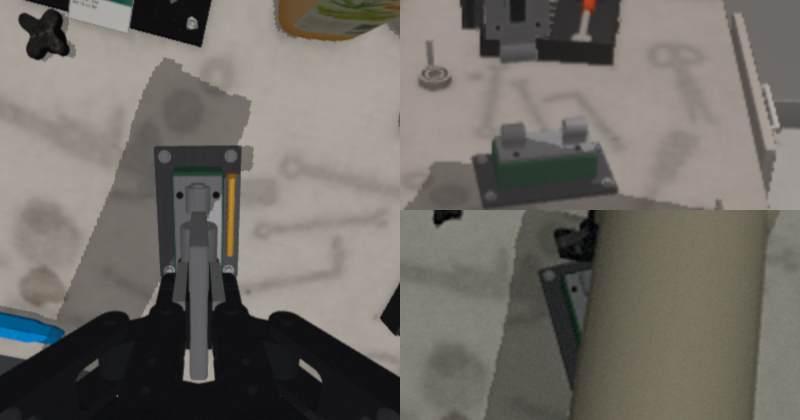

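The leaf hangs at column 199 of the crop, and the jamb base (155–241) is centred at 198 with parallel yaw. The tool is 28 mm too far along the hinge axis, which I correct next.

```bash
python3 - <<'E'
from h import *
d=load('w5');I=d['image'].astype(int)
m=(I.max(2)-I.min(2)<14)&(I.sum(2)<240)&(I.sum(2)>120)
A=(plane(d,(235,147.5),8)+plane(d,(321,147.5),8))/2;print(A)
u=np.array([np.cos(np.radians(13.5)),np.sin(np.radians(13.5))]);print('jamb ctr via far edge',A[:2]-75*u)
# brass pin line: direction -> yaw
h=cv2.cvtColor(d['image'],cv2.COLOR_RGB2HSV);b=((h[...,0]>12)&(h[...,0]<28)&(h[...,1]>140)&(h[...,2]>90))
ys,xs=np.nonzero(b[160:270,295:330]);
P=np.array([plane(d,(x+295,y+160),12)[:2] for x,y in zip(xs,ys)],np.float32);l=cv2.fitLine(P,2,0,.01,.01).ravel();print('pin yaw',np.degrees(np.arctan2(l[1],l[0])),P.mean(0))
s=load('s5');im=s['image'];
# side: jamb knuckles
C=cv2.resize(im[150:220,230:320,::-1],None,fx=8,fy=8,interpolation=2);cv2.imwrite('pics/sj.png',C)
E
```

```text
[ 624.8787759  -213.40473814    8.        ]
jamb ctr via far edge [ 551.95103187 -230.91314043]
pin yaw 13.906067 [ 565.3113  -263.60138]
```

```bash
python3 -m creep '[[[-0.0294,-0.0014,0.015],[0,0,-0.003],3],[[-0.0294,-0.0014,0.045],[0,0,-0.003],3],[[-0.0294,-0.0014,0.063],[0,0,-0.003],3],[[-0.0294,-0.0014,0.063],[0,0,-0.003],3],[[-0.0294,-0.0014,0.063],[0,0,-0.003],3]]'
python3 - <<'E'
from h import *
s,p,R=st();print(p,s['ee_rot'])
t=snap('side','s6');w=snap('wrist','w6')
C=np.zeros((600,800,3),np.uint8);C[:560,:800]=cv2.resize(t['image'][145:215,225:325,::-1],(800,560),interpolation=2)
cv2.imwrite('pics/c6.png',C)
bore=p-[0,0,33.6]
for k in(-18,0,18): print(k,(proj(t,bore+R.apply([k,0,0]))-[225,145])*8)
print('jamb',(proj(t,[552.5,-229.5,64])-[225,145])*8)
E
```

```text
clock: 13.3
tcp_pos: [553.9, -229.6, 136.7]
ee_rot: [3.14, -0.002, 0.239]
force: [0.2, -0.1, -2.1]
grip_width: 7.0
finger_force: 58.9
[ 553.87214673 -229.59313868  136.73462667] [ 3.14013151e+00 -2.29538824e-03  2.38941541e-01]
-18 [440.97276186 110.91740756]
0 [374.18465123 117.02884043]
18 [306.98145863 123.1782553 ]
jamb [378.35179477 239.80844382]
```

View pics/c6.png

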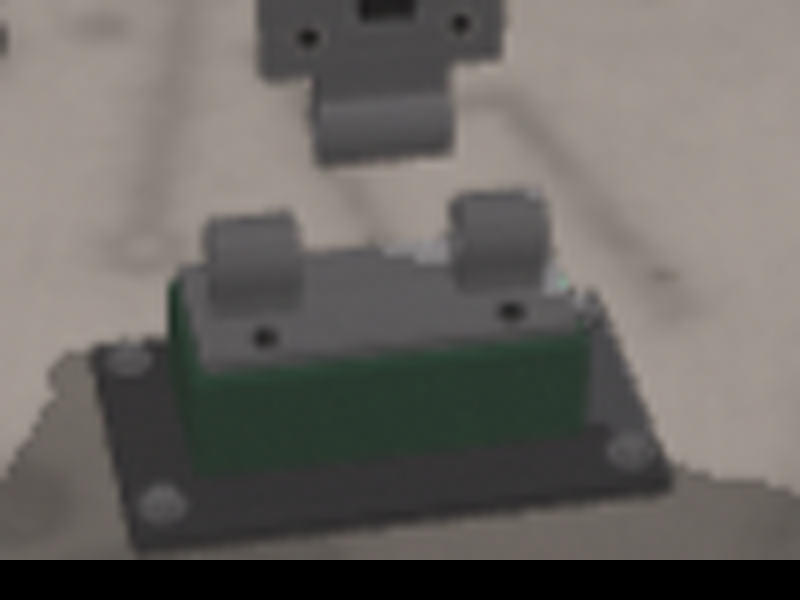

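The loose knuckle spans columns 315–453 of the crop and the fixed gap 302–450, so the leaf should go about 2 mm along tool +x. The slopes match.

```bash
python3 -m creep '[[[0.002,0,0.01],[0,0,0],3],[[0.002,0,0.02],[0,0,0],3],[[0.002,0,0.028],[0,0,0],3],[[0.002,0,0.034],[0,0,0],3],[[0.002,0,0.038],[0,0,0],3],[[0.002,0,0.038],[0,0,0],3],[[0.002,0,0.038],[0,0,0],3]]'
python3 - <<'E'
from h import *
s,p,R=st();print(p,s['ee_rot'],s['force'])
t=snap('side','s7');w=snap('wrist','w7')
C=np.zeros((600,800,3),np.uint8);C[:480,:400]=cv2.resize(t['image'][155:203,245:305,::-1],(600,480),interpolation=2)[:,100:500]
C[:480,400:]=cv2.resize(w['image'][150:390,180:380,::-1],(400,480),interpolation=2)
cv2.imwrite('pics/c7.png',C)
E
```

```text
clock: 14.28
tcp_pos: [555.2, -229.5, 98.0]
ee_rot: [3.14, -0.001, 0.238]
force: [0.4, -0.3, -2.6]
grip_width: 7.6
finger_force: 58.9
[ 555.17100303 -229.54419749   98.02601165] [ 3.14043734e+00 -1.46870435e-03  2.38087809e-01] [ 0.40072695 -0.32687667 -2.5598463 ]
```

View pics/c7.png

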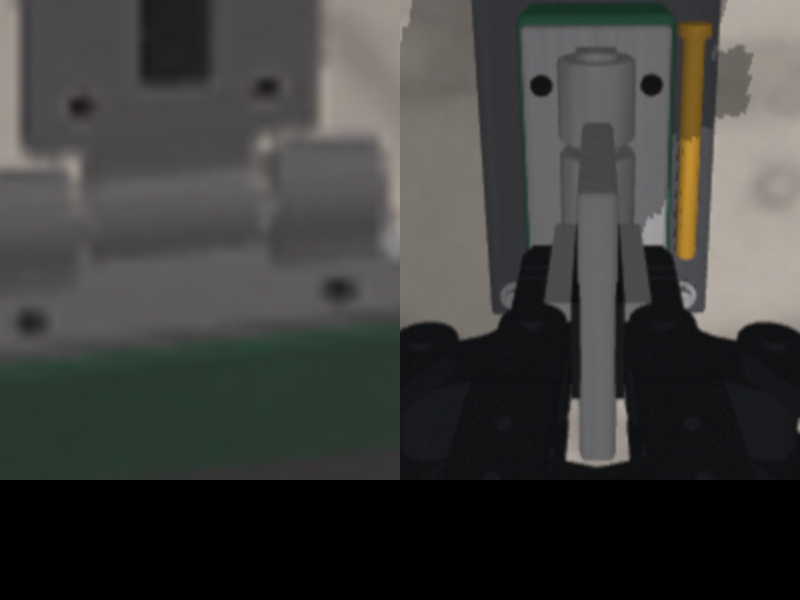

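From the wrist view, the fixed knuckle spans 558–634 and the loose one 560–635, so they are in line sideways. The side view shows even gaps. I check the height by touching the plate, which should come 5 mm lower.

```bash
python3 -m creep '[[[0,0,0.002],[0,0,0],3],[[0,0,0.003],[0,0,0],3],[[0,0,0.003],[0,0,0],3]]'; python3 -m creep '[[[0,0,0.001],[0,0,0],3],[[0,0,0.001],[0,0,0],3],[[0,0,0.001],[0,0,0],3]]';  python3 -m creep '[[[0,0,0.001],[0,0,0],3],[[0,0,0.001],[0,0,0],3],[[0,0,0.001],[0,0,0],3]]'
```

```text
clock: 14.75
tcp_pos: [554.9, -229.4, 94.6]
ee_rot: [3.141, -0.001, 0.238]
force: [-0.3, -0.2, -2.3]
grip_width: 7.5
finger_force: 58.9
clock: 15.12
tcp_pos: [555.0, -229.5, 93.7]
ee_rot: [3.141, -0.001, 0.238]
force: [-0.6, -0.7, -2.0]
grip_width: 7.4
finger_force: 58.9
clock: 15.5
tcp_pos: [554.9, -229.5, 92.7]
ee_rot: [3.141, -0.001, 0.238]
force: [0.2, 0.8, -2.7]
grip_width: 6.9
finger_force: 59.2
```

```bash
python3 -m creep '[[[0,0,0.0007],[0,0,0],3],[[0,0,0.0007],[0,0,0],3],[[0,0,0.0007],[0,0,0],3]]';  python3 -m creep '[[[0,0,0.0007],[0,0,0],3],[[0,0,0.0007],[0,0,0],3],[[0,0,0.0007],[0,0,0],3]]'
```

```text
clock: 15.88
tcp_pos: [555.1, -229.5, 92.6]
ee_rot: [3.14, -0.001, 0.238]
force: [-3.2, 0.8, 5.3]
grip_width: 7.3
finger_force: 60.1
clock: 16.25
tcp_pos: [555.2, -229.6, 92.6]
ee_rot: [3.14, -0.002, 0.238]
force: [-5.4, 1.2, 10.3]
grip_width: 6.7
finger_force: 61.1
```

Contact comes at TCP z 92.6, so the bores line up at 97.6.

```bash
python3 -m creep '[[[0,0,-0.003],[0,0,0],3],[[0,0,-0.0062],[0,0,0],3],[[0,0,-0.0062],[0,0,0],3],[[0,0,-0.0062],[0,0,0],3],[[0,0,-0.0062],[0,0,0],3]]'
python3 - <<'E'
from h import *
s,p,R=st();print(p,s['ee_rot'],s['force'])
t=snap('side','s8');w=snap('wrist','w8');u=snap('top','t8')
C=np.zeros((600,800,3),np.uint8);C[:480,:400]=cv2.resize(t['image'][155:203,245:305,::-1],(600,480),interpolation=2)[:,100:500]
C[:480,400:]=cv2.resize(w['image'][165:285,230:330,::-1],(400,480),interpolation=2)
cv2.imwrite('pics/c8.png',C)
E
```

```text
clock: 16.88
tcp_pos: [554.9, -229.4, 97.3]
ee_rot: [3.141, -0.001, 0.238]
force: [0.3, -1.2, -1.8]
grip_width: 7.0
finger_force: 59.0
[ 554.86506355 -229.43604856   97.28578386] [ 3.14095764e+00 -7.81848619e-04  2.38161859e-01] [ 0.26819403 -1.24012067 -1.82382191]
```

View pics/c8.png

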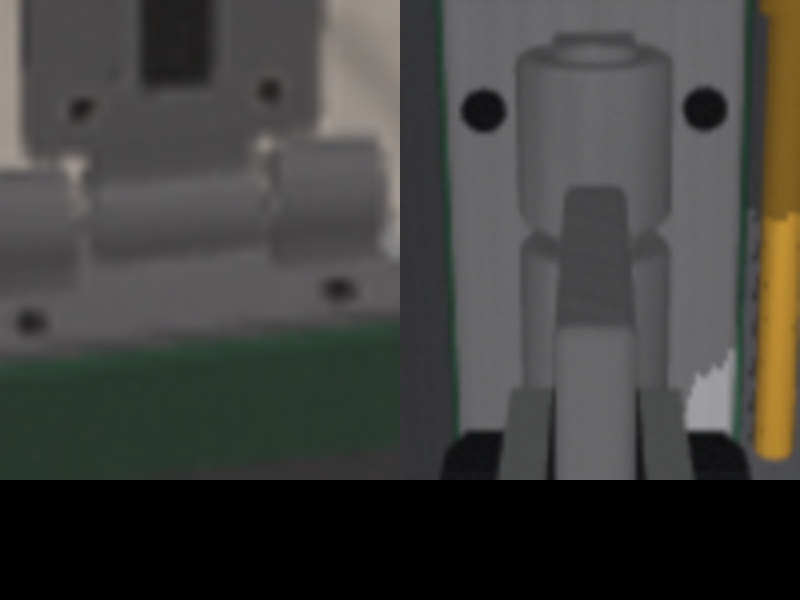

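The two knuckles share the same centre line (594 against 595 of the 4x crop). I make a half-millimetre trim, hold, and hand in.

```bash
python3 -m creep '[[[0.0005,0,-0.0003],[0,0,0],3],[[0.0005,0,-0.0003],[0,0,0],3],[[0.0005,0,-0.0003],[0,0,0],3],[[0.0005,0,-0.0003],[0,0,0],3],[[0.0005,0,-0.0003],[0,0,0],3],[[0.0005,0,-0.0003],[0,0,0],3]]' && python3 -c "
from cell import ctrl
print(ctrl.close_job())"
```

```text
clock: 17.77
tcp_pos: [555.4, -229.3, 97.8]
ee_rot: [3.141, -0.001, 0.238]
force: [-0.1, -1.1, -1.6]
grip_width: 7.0
finger_force: 59.0
the job is handed in; nothing more can be done
None
```

I handed the job in at 17.8 s: the lid was tipped off and laid flat left of the tub, and the gripper is holding the leaf upright with its knuckle in line between the jamb knuckles; the screwdriver, star knob and orange cap were not in the arm's path, though I took no final picture of them.

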